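Find and seat the rocking cover of a stone tray

ROBOT

A 6-joint arm with a two-finger parallel gripper is mounted at the origin on the work surface. World frame = base frame: x ahead of the robot, y to its left, z up, the work surface at z = 0. Lengths are in mm, angles in rad, forces in N, time in s.
With the tool pointing down it reaches from about 425 to 1125 mm from the base axis. Payload 14.9 kg.
Tool frame: the origin (TCP) lies on the centre line of the jaws, within the pads' length; the fingertips stand 25 mm ahead of it and the grasp point (between the pads) lies 6 mm ahead of it; x points along the fingers, y is the direction in which the jaws open and shut, and the axes are right-handed (so a half turn about x gives the same grasp; the last joint's range is limited). The gripper opens to 91 mm and grips with 3 to 60 N. Pads are 32 mm wide; open, the fingers measure 118 mm over their backs; the gripper's body (76 mm by 178 mm) begins 60 mm behind the grasp point.
Start: joints at [1.258, 0.379, 1.734, -0, 1.028, -0.033], TCP at [193.321, 672.789, 238.932] pointing down, gripper open.
Joint ranges: [-2.77, 2.77], [-0.74, 2.19], [0, 2.66], [-1.06, 4.2], [0.31, 2.87], [-3.08, 3.08]. Speed limits (rad/s): [1.89, 1.89, 2.39, 3.14, 3.14, 3.14].

INTERFACE

Orientations are given as a unit quaternion [w, x, y, z].
In Python, from station import r, monitor, capture gives the robot as it stands. The module is installed in compiled form; this text tells all that it offers. Calls block until the motion is done:
- r.goto(position, orientation): joint-space move of the TCP to a pose.
- r.servo_line(position, attitude=None, speed=150, threshold=None): straight line of the TCP; attitude=None keeps the orientation; speed is the mean speed in mm/s. With threshold (N) it stops when the force on the tool has changed by that much, and returns True; else False.
- r.movej(angles): joint-space move.
- r.ungrasp() and r.gripper_close(effort=None): open the fingers fully, or close them until they stop; effort is the grip in N (None keeps the last).
- r.dwell(seconds).
- r.inverse_kinematics(position, orientation): joint angles nearest the present ones, or None.
- monitor.read_state(): the state.
- capture(name): name is "scene" or "top" or "wrist"; returns a dict with "color" (420x560x3 uint8, red, green, blue), "mtx" (3x3 intrinsics, pixels), "T" (4x4, takes a point from camera to world coordinates); the wrist camera has in their place "hand_eye" (4x4, takes a point from camera to tool coordinates, whose origin is the TCP and whose axes are the tool frame's). Camera axes: x right, y up, looking along -z (the intrinsics and any distortion apply to the point x, -y, -z); pixel columns grow to the right and rows downward; lengths in mm; the calibration is good to about 2 mm. The wrist camera is an equidistant fisheye: a pixel r from the principal point sees the ray r / f radians off the axis. A picture is of the moment at which its call begins: read the wrist's pose just before it. There is no depth.
A pose or a line that the arm cannot do raises r.Unreachable and nothing moves.
- r.finish_job(): hands the job in, once; it reports no verdict.
The state is a dict: "clock": time; "q": joint angles; "joint_vel": joint speeds; "effort": joint torques, N m; "ee_pos": TCP position; "orientation": TCP orientation; "contact_force": force on the tool from outside, world axes, zero at the start; "ft_torque": the same for the moment, N m; "opening": opening from 0.0 (shut) to 1.0 (fully open).
Only numpy, scipy, OpenCV 4.12 (cv2) and the standard library are available. Lean on these libraries where they do the work, as an engineer would, in place of code of your own. Each camera call takes 0.05 s, during which the arm holds its last target. There are 200 camera calls.

TASK

On the jeweller's bench, the stone tray has four round covers in a row and one of them is not fully down and rocks. Try every cover with a light fingertip press, one after another from the robot's left to its right, to find the one that rocks; only after all four have been tried, press that one down firmly in the middle until it sits fully home like the others. Use only the fingertips: do not lift any cover out of its recess, and leave the other things on the bench alone.

Things in the scene. Friction and masses are not known exactly. Their poses are not given: they have to be found in the camera images.
- tray: dark wooden block that cannot slide, on firm rubber feet (sinks about 1 mm under 8 N, springs back), 110 x 400 x 30 mm high, with four round recesses 76 mm across and 8 mm deep, 96 mm apart in a row along its y axis. Origin: centre of its underside, z up; x points away from the robot (turned by up to 0.3 rad).
- lid_1: cover 1, leftmost (tray's +y end): round flat aluminium cover, 72 mm diameter, 12 mm thick, 100 g, about 2 mm play all round in its recess. Origin: centre of its underside, z up, top 12 mm above. A seated cover rests on the recess floor, top 34 mm above the bench (4 mm above the tray), stays level under a press.
- lid_2: cover 2, second from the left: round flat aluminium cover, 72 mm diameter, 12 mm thick, 100 g, about 2 mm play all round in its recess. Origin: centre of its underside, z up, top 12 mm above. Any one of the four is the rocking one. It is perched level about 4 mm higher than the others, on a stiff 14 mm wide stud in the middle of its recess.
- lid_3: cover 3, third from the left: round flat aluminium cover, 72 mm diameter, 12 mm thick, 100 g, about 2 mm play all round in its recess. Origin: centre of its underside, z up, top 12 mm above. The rocking one, pressed near the rim with about 0.5 N, tips by 0.1 to 0.15 rad until its rim meets the recess floor; let go, it swings back level.
- lid_4: cover 4, rightmost (tray's -y end): round flat aluminium cover, 72 mm diameter, 12 mm thick, 100 g, about 2 mm play all round in its recess. Origin: centre of its underside, z up, top 12 mm above. The rocking one's stud holds about 16 N: 18 to 25 N on the middle drives it 4 mm down to stay. Light: well under 16 N; above 60 N is too hard.
- well_1 (a point): centre of the floor of the recess under cover 1, 22 mm above the bench and 8 mm below the tray's top; axes as the tray's. A seated cover's origin lies here.
- well_2 (a point): centre of the floor of the recess under cover 2, 22 mm above the bench and 8 mm below the tray's top; axes as the tray's. A seated cover's origin lies here.
- well_3 (a point): centre of the floor of the recess under cover 3, 22 mm above the bench and 8 mm below the tray's top; axes as the tray's. A seated cover's origin lies here.
- well_4 (a point): centre of the floor of the recess under cover 4, 22 mm above the bench and 8 mm below the tray's top; axes as the tray's. A seated cover's origin lies here.
- loupe: loose black eye loupe, 38 mm diameter, 32 mm high, standing off the tray's left end; origin at the centre of its underside. Leave alone.
- jar: loose small amber jar with a black cap, 40 mm diameter, 50 mm high, standing beyond the tray on the right; origin at the centre of its underside. Leave alone.
- stick: loose flat wooden sanding stick, 20 x 170 x 10 mm high, lying along its y axis beyond the tray; origin at the centre of its underside. Leave alone.
Not all that is in view belongs to the job. Leave any blue, brown or purple look-alike of the lid_2 alone.

How it is judged (in metres and radians):
On the way, in this order (a step that is already met when the one before it is completed fails the run):
1. cover 1 (counted from the robot's left) is pressed by the fingers with more than 1 N for 0.1 s (contact force between the fingers and lid_1 above 1 N), for 0.1 s.
2. cover 2 (counted from the robot's left) is pressed by the fingers with more than 1 N for 0.1 s (contact force between the fingers and lid_2 above 1 N), for 0.1 s.
3. cover 3 (counted from the robot's left) is pressed by the fingers with more than 1 N for 0.1 s (contact force between the fingers and lid_3 above 1 N), for 0.1 s.
4. cover 4 (counted from the robot's left) is pressed by the fingers with more than 1 N for 0.1 s (contact force between the fingers and lid_4 above 1 N), for 0.1 s.
5. after all four have been tried, the rocking cover is pressed home: all four undersides lie within 1.5 mm of the recess floors (z of lid_1 in the frame of well_1 below 0.0015 m and z of lid_2 in the frame of well_2 below 0.0015 m and z of lid_3 in the frame of well_3 below 0.0015 m and z of lid_4 in the frame of well_4 below 0.0015 m), for 0.2 s.
At the end, for the whole second after the job is handed in: All four covers lie at rest in their own recesses, undersides within 1.5 mm of the recess floor, level within 0.05 rad and centred within 5 mm; loupe, jar and stick are within 15 mm of where they were (all of step 5 and distance of each of loupe, jar, stick from where it was at the start of the episode below 0.015 m and angle between each of lid_1, lid_2, lid_3, lid_4's own z axis and vertical below 0.05 rad and horizontal distance between lid_1 and well_1 below 0.005 m and horizontal distance between lid_2 and well_2 below 0.005 m and horizontal distance between lid_3 and well_3 below 0.005 m and horizontal distance between lid_4 and well_4 below 0.005 m and linear speed of each of lid_1, lid_2, lid_3, lid_4 below 0.02 m/s); the robot touches nothing.
It fails at once if a cover is lifted (its centre more than 15 mm above its recess floor) (z of lid_1 in the frame of well_1 above 0.015 m or z of lid_2 in the frame of well_2 above 0.015 m or z of lid_3 in the frame of well_3 above 0.015 m or z of lid_4 in the frame of well_4 above 0.015 m).
It fails at once if a cover is pushed with more than 60 N (contact force between the fingers and lid_1 above 60 N or contact force between the fingers and lid_2 above 60 N or contact force between the fingers and lid_3 above 60 N or contact force between the fingers and lid_4 above 60 N).
It fails at once if the loupe, jar or stick is moved by more than 15 mm (distance of any of loupe, jar, stick from where it was at the start of the episode above 0.015 m).
It also fails if it takes over 53 s, if anything falls off the work surface, if the arm or the gripper's body presses on something with over 40 N, if the wrist force passes 120 N, or if a joint passes its speed limit or range.

## Working session

There is one attempt and no reset: what is moved stays moved. The work goes in short steps, each a Python script; the robot and the scene stay as the last script left them, time stands still between calls to the robot, and variables do not carry over. Pictures are saved under pics/ and viewed, about 8 in all and at most 12, crops included, and the job is handed in when it is done.

```bash
mkdir -p pics; python3 - <<'E'
from station import r, monitor, capture
import cv2,numpy as np
s=monitor.read_state();print(s['clock'],s['ee_pos'],s['orientation'],s['contact_force'])
for n in("scene","top"):
    c=capture(n);cv2.imwrite(f"pics/{n}0.png",c["color"][...,::-1]);print(n,c["mtx"],c["T"])
    np.savez(f"{n}0.npz",**{k:c[k] for k in("color","mtx","T")})
E
```

```text
0.0 [193.21925939 672.43003963 238.28817015] [ 0.70013719  0.09822631  0.70025703 -0.09899289] [-0.96566994  0.32583162 -0.61325933]
scene [[414.34201109   0.         274.29418806]
 [  0.         414.34201109 211.34332355]
 [  0.           0.           1.        ]] [[ 2.10839971e-01 -8.54520682e-01  4.74700865e-01  9.11898768e+02]
 [ 9.77520109e-01  1.84792798e-01 -1.01518761e-01 -9.33338724e+00]
 [-9.71420021e-04  4.85433854e-01  8.74272858e-01  6.73148885e+02]
 [ 0.00000000e+00  0.00000000e+00  0.00000000e+00  1.00000000e+00]]
top [[425.02977622   0.         282.43602513]
 [  0.         425.02977622 214.63125218]
 [  0.           0.           1.        ]] [[ 4.01777423e-03  9.97786577e-01 -6.63762390e-02  5.14955696e+02]
 [-9.99707333e-01  5.59126448e-03  2.35368908e-02  8.13092133e+01]
 [ 2.38559208e-02  6.62622470e-02  9.97517022e-01  8.62374947e+02]
 [ 0.00000000e+00  0.00000000e+00  0.00000000e+00  1.00000000e+00]]
```

View pics/top0.png

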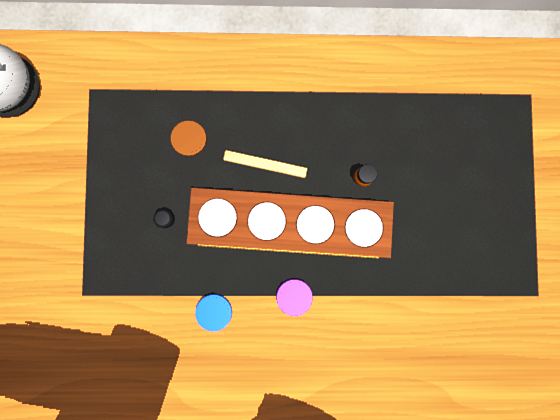

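View pics/scene0.png

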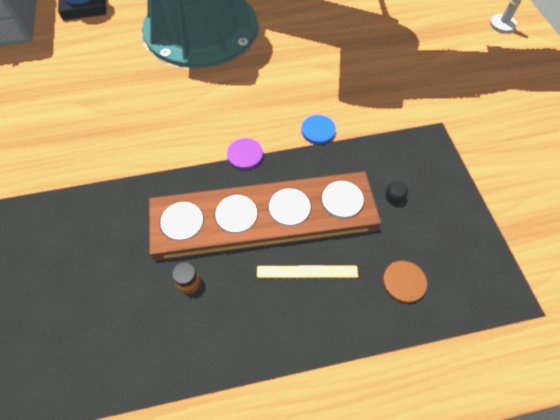

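The four white discs in the tray are the covers; left to right in the top view they are at about (217,217), (267,221), (316,224) and (364,228). The blue (213,312), purple (294,297) and brown (188,138) discs lie off the tray. They are look-alikes and stay untouched.

```bash
cat > h.py <<'E'
import numpy as np,cv2
def lids(f):
    d=np.load(f);im=d["color"];hsv=cv2.cvtColor(im,cv2.COLOR_RGB2HSV)
    m=((hsv[...,1]<50)&(hsv[...,2]>170)).astype(np.uint8)
    n,_,st,ce=cv2.connectedComponentsWithStats(m)
    P=[(*ce[i],*st[i,2:]) for i in range(1,n) if 600<st[i,4]<2500 and 100<ce[i,1]<300]
    return P,d["mtx"],d["T"]
def ray(p,K,T):
    v=T[:3,:3]@np.array([(p[0]-K[0,2])/K[0,0],-(p[1]-K[1,2])/K[1,1],-1]);return T[:3,3],v/np.linalg.norm(v)
def onz(p,K,T,z):
    o,v=ray(p,K,T);return o+v*(z-o[2])/v[2]
E
python3 - <<'E'
from h import *
from scipy.spatial.transform import Rotation as R
np.set_printoptions(precision=1,suppress=True)
A,K,T=lids("top0.npz");A.sort();B,K2,T2=lids("scene0.npz");B.sort(reverse=True)
print(A,B)
C=[]
for a,b in zip(A,B):
    o,v=ray(a,K,T);o2,v2=ray(b,K2,T2)
    s=np.linalg.lstsq(np.c_[v,-v2],o2-o,rcond=None)[0];p,q=o+v*s[0],o2+v2*s[1]
    print(onz(a,K,T,34),onz(b,K2,T2,34),"tri",(p+q)/2,np.linalg.norm(p-q))
    C.append((onz(a,K,T,34)+onz(b,K2,T2,34))/2)
C=np.array(C);print(np.linalg.norm(np.diff(C,axis=0),axis=1));d=C[0]-C[3];print("tray yaw",np.arctan2(-d[0],d[1]))
print(R.from_quat([0.0982,0.70026,-0.09899,0.70014]).as_matrix())
np.save("C.npy",C)
E
```

```text
[(np.float64(216.9180616740088), np.float64(217.06784140969162), np.int32(39), np.int32(39), np.int32(1135)), (np.float64(266.4401785714286), np.float64(220.63035714285715), np.int32(38), np.int32(38), np.int32(1120)), (np.float64(315.00632911392404), np.float64(224.04159132007234), np.int32(37), np.int32(38), np.int32(1106)), (np.float64(363.7), np.float64(227.3846846846847), np.int32(38), np.int32(38), np.int32(1110))] [(np.float64(342.28991596638656), np.float64(198.51512605042018), np.int32(42), np.int32(36), np.int32(1190)), (np.float64(305.4605714285714), np.float64(270.7257142857143), np.int32(98), np.int32(10), np.int32(875)), (np.float64(289.19328419328417), np.float64(206.38738738738738), np.int32(42), np.int32(38), np.int32(1221)), (np.float64(235.7972865123703), np.float64(213.19872306464487), np.int32(43), np.int32(38), np.int32(1253)), (np.float64(181.13774319066147), np.float64(220.3603112840467), np.int32(43), np.int32(38), np.int32(1285))]
[564.6 189.3  34. ] [564.9 189.7  34. ] tri [564.7 189.6  33.7] 0.5177026884997812
[558.2  92.9  34. ] [684.1  91.3  34. ] tri [ 579.3  115.7 -242.3] 40.1256636292901
[552.  -2.  34.] [560.6  92.9  34. ] tri [567.7  44.4  83. ] 90.09177201920645
[545.9 -97.6  34. ] [554.2  -2.1  34. ] tri [559.7 -44.1  80.5] 90.5346862448739
[112.6  79.9  95.5]
tray yaw -0.06134300026046538
[[-0.   0.3  1. ]
 [-0.   1.  -0.3]
 [-1.  -0.  -0. ]]
```

```bash
cat > p.py <<'E'
from station import r,monitor
import numpy as np
from scipy.spatial.transform import Rotation as R
C=np.array([[565,189.4],[559,92.9],[552.8,-2],[546.5,-97.6]])
d=C[0]-C[3];ty=d/np.linalg.norm(d);tx=np.array([ty[1],-ty[0]])
q=R.from_matrix(np.c_[[0,0,-1],[*ty,0],[*tx,0]]).as_quat();Q=[q[3],*q[:3]]
def fz():
    f=[]
    for _ in range(4): f.append(monitor.read_state()["contact_force"][2]); r.dwell(.01)
    return np.mean(f)
def tip(): return monitor.read_state()["ee_pos"][2]-25
def above(i,off,z): r.goto([*(C[i]-off*tx),z+25],Q)
def rim(i,off=32,F=3.):
    above(i,off,60);p=C[i]-off*tx
    r.servo_line([*p,42+25],speed=60);r.dwell(.2);b=fz();log=[]
    for z in np.arange(39.5,30.4,-.6):
        r.servo_line([*p,z+25],speed=20);f=fz()-b;log.append((round(tip(),1),round(f,1)))
        if f>F: break
    r.dwell(.25);print(i+1,log,"held",round(fz()-b,1))
    r.servo_line([*p,60+25],speed=100);print("t",monitor.read_state()["clock"])
E
python3 - <<'E'
from p import *
r.gripper_close(10);rim(0)
E
```

```text
1 [(np.float64(39.4), np.float64(-0.3)), (np.float64(38.9), np.float64(-0.2)), (np.float64(38.3), np.float64(-0.4)), (np.float64(37.7), np.float64(0.7)), (np.float64(37.1), np.float64(3.0))] held 3.2
t 6.4333
```

```bash
python3 - <<'E'
from p import *
rim(1);rim(2);rim(3)
E
```

```text
2 [(np.float64(39.5), np.float64(-0.6)), (np.float64(38.9), np.float64(0.0)), (np.float64(38.3), np.float64(0.1)), (np.float64(37.7), np.float64(-0.1)), (np.float64(37.1), np.float64(-0.2)), (np.float64(36.5), np.float64(-0.9)), (np.float64(35.9), np.float64(-0.0)), (np.float64(35.3), np.float64(-0.3)), (np.float64(34.7), np.float64(-0.5)), (np.float64(34.2), np.float64(2.7)), (np.float64(33.7), np.float64(7.1))] held 6.8
t 11.4333
3 [(np.float64(39.4), np.float64(-0.5)), (np.float64(38.9), np.float64(-0.3)), (np.float64(38.3), np.float64(-0.2)), (np.float64(37.7), np.float64(-0.4)), (np.float64(37.1), np.float64(0.1)), (np.float64(36.5), np.float64(-0.3)), (np.float64(35.9), np.float64(-0.4)), (np.float64(35.3), np.float64(-0.6)), (np.float64(34.7), np.float64(-0.3)), (np.float64(34.2), np.float64(2.9)), (np.float64(33.7), np.float64(6.8))] held 7.0
t 16.425
4 [(np.float64(39.4), np.float64(-0.4)), (np.float64(38.9), np.float64(-0.6)), (np.float64(38.3), np.float64(-0.1)), (np.float64(37.7), np.float64(-0.2)), (np.float64(37.1), np.float64(-0.1)), (np.float64(36.5), np.float64(-0.0)), (np.float64(35.9), np.float64(0.1)), (np.float64(35.3), np.float64(-0.3)), (np.float64(34.7), np.float64(0.3)), (np.float64(34.2), np.float64(3.3))] held 3.4
t 21.125
```

Cover 1 met the finger at about 38 mm and the other three at about 34.5 mm, so cover 1 is the raised one. I'll check that it hasn't shifted, then press it in the middle.

```bash
python3 - <<'E'
from p import *
from station import capture
from h import lids,onz
import cv2
c=capture("top");np.savez("top1.npz",**{k:c[k] for k in("color","mtx","T")})
P,K,T=lids("top1.npz");print([onz(p,K,T,36).round(1) for p in sorted(P)])
above(0,0,60);p=C[0]
r.servo_line([*p,41+25],speed=60);r.dwell(.2);b=fz();log=[]
for z in np.arange(39,29,-.5):
    hit=r.servo_line([*p,z+25],speed=15,threshold=30);f=fz()-b;log.append((round(float(tip()),1),round(float(f),1)))
    if hit or f>20: break
r.dwell(.3);print(log,"held",fz()-b,monitor.read_state()["clock"])
E
```

```text
[array([564.7, 189.2,  36. ]), array([559.9,  94.1,  36. ]), array([552.3,  -1. ,  36. ])]
[(39.0, -0.5), (38.5, -0.4), (38.1, 2.4), (37.9, 9.0), (37.6, 11.3), (37.1, 12.7), (36.6, 13.0), (36.2, 12.9), (35.6, 12.6), (35.2, 13.5), (34.6, 13.2), (34.2, 14.4), (33.8, 16.5), (33.5, 19.4), (33.2, 23.4)] held 23.484250839153646 27.6083
```

```bash
python3 - <<'E'
from p import *
from station import capture
import cv2
p=C[0]
r.servo_line([*p,40+25],speed=60);r.dwell(.2);b=fz();log=[]
for z in np.arange(36,30,-.4):
    r.servo_line([*p,z+25],speed=15,threshold=30);f=fz()-b;log.append((round(float(tip()),1),round(float(f),1)))
    if f>7: break
print(log)
r.servo_line([*p,60+25],speed=100)
r.goto([*(p-[80,0]),225],Q)
w=capture("scene");cv2.imwrite("pics/s1.png",cv2.resize(w["color"][150:300,110:430,::-1],None,fx=2.5,fy=2.5,interpolation=3));print(monitor.read_state()["clock"])
E
```

```text
[(35.9, 0.7), (35.6, 0.4), (35.2, 0.7), (34.8, 0.0), (34.4, 0.2), (34.1, 3.2), (33.8, 6.0), (33.5, 8.6)]
31.7083
```

View pics/s1.png

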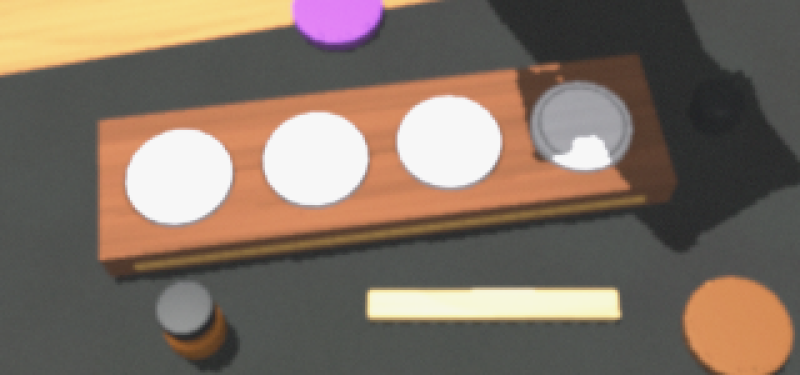

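The picture shows all four covers level in their recesses, with cover 1 at (582,125) in the arm's shadow. The jar and stick haven't moved. Cover 1's top is now at about 34.4 mm, the same as the others, and the arm is clear.

```bash
python3 -c "
from station import r
r.dwell(.3);r.finish_job()"
```

```text
the job is handed in; nothing more can be done
```

I tried all four covers from left to right near the rim. Cover 1 was the raised one, so I pressed it home in the middle and handed the job in at about 32 s of the 53 s allowed.

- **Trial presses:** I held each cover at 3 to 7 N. Cover 1 met the finger at about 38 mm and gave softly. Covers 2 to 4 met it at about 34.5 mm and were stiff. I chose cover 1 by its height. I did not see the clear tip to the recess floor that the task describes, because I stopped at 3 N after it had given only about 1 mm.
- **Firm press:** The stud yielded at about 13 N, less than the stated 16 N. The cover then went down about 4 mm, and I stopped at 23 N.
- **Last checks:** A light press of about 9 N afterwards met cover 1 at about 34.4 mm, level with the others. The last picture showed all four covers flat in their recesses and the jar and stick unmoved. The loupe was in the arm's shadow and hard to see, but the arm stayed well above it.

I did not measure the covers' centring in the recesses after the firm press. The top view just before it showed covers 1 to 3 within about 1.5 mm of the positions I pressed at. Cover 4 was not detected in that view.

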